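# Refit the label scraper's blade and snap its clamp lid shut

## Robot

A 6-joint arm with a two-finger parallel gripper is mounted at the origin on the work surface. World frame = base frame: x ahead of the robot, y to its left, z up, the work surface at z = 0. Lengths are in mm, angles in rad, forces in N, time in s.
With the tool pointing down it reaches from about 350 to 875 mm from the base axis. Payload 4.2 kg.
Tool frame: the origin (TCP) lies at the very end of the fingers, on their centre line; the grasp point (between the pads) lies 19 mm behind it (pinch_z is the distance from the TCP to the grasp point, in mm); z points along the fingers, y is the line along which they close (so a half turn about z gives the same grasp; the last joint's range is limited). The gripper opens to 85 mm and grips with 20 to 120 N. Pads are 22 mm wide; open, the fingers measure 114 mm over their backs; the gripper's body (76 mm by 85 mm) begins 54 mm behind the grasp point. The pads swing forward as they close: fully open they stand 13 mm farther back than shut.
Start: joints at [-1.016, 0.385, 0.008, 0, -1.194, -0.259], TCP at [182.207, -597.829, 231.312] pointing down, gripper open.
Joint ranges: [-3.14, 3.14], [-1.21, 2.06], [-1.07, 1.41], [-3.16, 2.05], [-2.99, -0.16], [-3.1, 3.1]. Speed limits (rad/s): [2.79, 2.79, 3.14, 3.14, 3.14, 3.14].

## Interface

Orientations are given as a unit quaternion [x, y, z, w].
In Python, from bench import * gives the robot as it stands.
- The arm moves only by the tool arm_command, never from a script. Its argument "steps" is one flat list of numbers, 4 for each row, row after row: the shift along the tool's x, y, z in m, then the turn about the tool's z in rad. In form: [tx, ty, tz, roll, tx, ty, tz, roll, ...]. A call has 1 to 20 rows; each row shifts and turns the commanded pose from where the row before left it, along the tool's axes as they then stand; what a row does not reach is not made up. A row lasts 1/8 s, in which the tool goes at most 62.5 mm and 10.7 degrees, less where a joint would pass 70% of its speed; a pose out of reach is approached as far as the arm can. A call with a gripper value outside its range is refused whole. "grip" is the finger opening in m, from 0 to 0.0854, set as the call begins (left out, the last holds). The fingers move at their own pace and stop on an object; the grip force is fixed at half the most. Time passes only in rows, so rows that do not move let the fingers close. It gives the time, the measured TCP pose, the force, the opening and the grip force at its end, in the units of the state.
- read_state(): the state, without advancing time (a new reading comes with each control period).
- get_image(name): name is "scene" or "side" or "wrist"; returns the picture (400x640x3 uint8, red, green, blue); there is no depth.
- get_calibration(name): a dict with "camera_matrix" (3x3 intrinsics, pixels), "cam_to_world" (4x4, takes a point from camera to world coordinates). Camera axes: x right, y down, z forward; pixel columns grow to the right and rows downward; lengths in mm; the calibration is good to about 2 mm. A picture is of the moment at which its call begins: read the wrist's pose just before it. get_calibration takes no time and is no camera call; for the wrist camera it gives the pose at the moment of the call.
- job_done(): hands the job in; it is judged then, once.
The state is a dict: "clock": time; "joints": joint angles; "joint_vel": joint speeds; "joint_efforts": joint torques, N m; "position": TCP position; "ee_rot": TCP orientation; "contact_force": force on the tool from outside, world axes, zero at the start; "wrist_torque": the same for the moment, N m; "gripper_width": finger opening in mm; "grasp_force": force on a finger pad.
Only numpy, scipy, OpenCV 4.12 (cv2) and the standard library are available. Lean on these libraries where they do the work, as an engineer would, in place of code of your own. Each camera call takes 0.05 s, during which the arm holds its last target. There are 200 camera calls.

## Task

Refit the carton-label scraper that lies in its bench cradle: take the fresh blade from its grey rest and lay it flat (do not drop it in) on the scraper's narrow bed, notch over the brass pin and its other end inside the front lip, and let go of it. Then swing the open blue lid over it and press its orange tab down until the spring catch clicks and holds it shut. Leave the other things on the bench where they are.

Things in the scene. Friction and masses are not known exactly. Their poses are not given: they have to be found in the camera images.
- blade: Fresh steel blade, flat plate 80 (x) x 44 (y) x 4 mm, 90 g, origin at the centre of its underside. Along its long sides strips 4 mm wide rise to 8 mm above the underside: dark spine at -y, yellow edge guard at +y; grip it across y on these (44 mm). Starts flat, right way up, about centred on the grey rest, overhanging it 9 mm on each long side. Home: x axis along the holder's x
- blade_notch (a point): Point in the blade's notch, on its underside at x = -32.5 mm, y = 0 of the blade: the pin's axis passes here when the blade is home. The U-notch is 11 mm wide, 13 mm deep and open in the middle of the blade's short -x end; its closed end lies at x = -27 mm
- rest: Fixed grey plastic block on which the blade starts, 60 (x) x 26 (y) x 30 mm high; origin at the centre of its underside, x along its length
- holder: Fixed label scraper in its cradle. Origin: on the bench under the centre of the blade's place; x runs from the lid's hinge to the catch. Foot 170 x 80 x 10 mm high. Hinge cheeks at x = -62, y = +-24.5 mm, 53 mm above the bench; blue catch post at x = 64 to 76 mm, 40 mm wide, 51 mm high; black handle 24 mm thick, x = -69 to -159 mm, axis 26 mm above the bench
- pin (a point): Foot of the brass locating pin on the bed's top (34 mm above the bench), at x = -32.5 mm, y = 0 of the holder. The pin is 8 mm thick up to 5 mm above the bed, then tapers to 3 mm at its top, 10.5 mm above the bed. The blade is home when its notch point is here and its underside on the bed
- bed (a point): Point on the bed's top (34 mm above the bench) at x = y = 0 of the holder, with the holder's axes: the blade's origin comes here. The bed is an aluminium bar 26 mm wide (y), x = -62 to 50 mm, free on both sides: the blade overhangs it 9 mm each side. A blue front lip (x = 41.5 to 51 mm, 3.5 mm upright, then sloping away to 8.6 mm) stops the blade's +x end with 1.5 mm play
- lid_hinge (a point): Hinge axis of the lid (along the holder's y), at x = -62 mm of the holder, 46 mm above the bench; its axes are the holder's
- lid_tab (a point): Centre of the outer face of the orange tab (24 x 36 mm) at the lid's free end: 104 mm from the hinge axis along the lid, 10 mm to its outer side. z is the lid's outward normal. The lid is 40 mm wide, its outer face 5 mm off the hinge axis (10 at the tab), its free edge 119 mm from it. Swing it over from behind with closed fingers, then press the tab down
- lid (a joint): Angle of the blue lid, rad: 0 shut, level over the blade; 1.65 to 1.95 at the start, standing open, leaning back away from the bed; its edge up to 170 mm above the bench. A weak spring lifts it part way again (1 N at the edge) unless caught: in the last 8 mm its tongue must be pressed past the spring catch (about 7 N at the tab), then it stays at 0. A blade not flat on the bed blocks it
- carton: Bystander: loose small cardboard carton 90 x 70 x 60 mm high, origin at the centre of its underside
- tape: Bystander: loose roll of brown tape lying flat, diameter 100 mm, 48 mm high, origin at the centre of its underside
- wheel: Bystander: loose black castor wheel lying flat, diameter 75 mm, 34 mm high, origin at the centre of its underside
- screwdriver: Bystander: loose red-handled screwdriver, about 200 mm long, lying along its x axis, up to 32 mm thick
Mind the look-alikes: they are no part of the job. There is more than one size of the blade; the one meant has the size given above.

How it is judged:
By the outcome, as a careful person would: the job done as asked, in the order asked, and still so for the second after the job is handed in, with the robot touching nothing.
It also fails if it takes over 61 s, if anything falls off the work surface, if the arm or the gripper's body presses on something with over 40 N, if the wrist force passes 120 N, or if a joint passes its speed limit or range.

## Working session

There is one attempt and no reset: what is moved stays moved. The work goes in short steps, Python scripts to look and compute and a tool call to move; the robot and the scene stay as the last step left them, time stands still between calls to the robot, and variables do not carry over. Pictures are saved under pics/ and viewed, at most 10 in all, crops included, and the job is handed in when it is done.

Besides the shell and the picture viewer there is one more tool, called in YAML: its name, and indented under it one key for each argument. arm_command: Moves the arm, as the interface text tells. Its arguments: {"type":"object","properties":{"steps":{"type":"array","items":{"type":"number"}},"grip":{"type":"number"}},"required":["steps"]}

```bash
mkdir -p pics; ls; python3 - <<'E'
from bench import *
import cv2
s=read_state();print(s)
for n in("scene","side"):
    cv2.imwrite(f"pics/{n}0.png",cv2.cvtColor(get_image(n),cv2.COLOR_RGB2BGR));c=get_calibration(n);print(n,c)
E
```

```text
pics
{'clock': 0.0, 'joints': array([-1.01643418e+00,  3.85526936e-01,  6.61392082e-03, -5.54174189e-04,
       -1.19396984e+00, -2.58588788e-01]), 'joint_vel': array([ 1.76853636e-05,  2.12810217e-04, -4.24956815e-04,  3.44909011e-05,
        2.26182286e-04,  6.76937181e-04]), 'joint_efforts': array([ 7.41042750e-04, -3.92294312e+01,  1.88399112e+01,  4.18602079e+00,
       -4.61199641e-03,  8.44045644e-06]), 'position': array([ 182.02777982, -597.28831685,  230.22660475]), 'ee_rot': array([-1.47247009e-01,  9.89099168e-01,  1.06008359e-03, -1.75924973e-04]), 'contact_force': array([-0.80022374,  0.01087995,  0.82271355]), 'wrist_torque': array([-0.02100425,  0.02897486, -0.02086378]), 'grasp_force': 0.0, 'gripper_width': 85.19646806805746}
scene {'camera_matrix': array([[453.44400379,   0.        , 312.71826654],
       [  0.        , 453.44400379, 196.18837655],
       [  0.        ,   0.        ,   1.        ]]), 'cam_to_world': array([[ 7.58920410e-02,  6.78211637e-01, -7.30937325e-01,
         1.41956690e+03],
       [ 9.97110085e-01, -5.41530278e-02,  5.32815940e-02,
        -6.95752612e+01],
       [-3.44627220e-03, -7.32868627e-01, -6.80361447e-01,
         9.04311576e+02],
       [ 0.00000000e+00,  0.00000000e+00,  0.00000000e+00,
         1.00000000e+00]])}
side {'camera_matrix': array([[451.15306004,   0.        , 321.11684895],
       [  0.        , 451.15306004, 199.77448292],
       [  0.        ,   0.        ,   1.        ]]), 'cam_to_world': array([[-9.68853308e-01, -1.76088802e-01,  1.74114908e-01,
         2.94309381e+02],
       [-2.47492072e-01,  7.12449086e-01, -6.56630775e-01,
         9.01856886e+02],
       [-8.42268061e-03, -6.79270957e-01, -7.33839236e-01,
         1.06979522e+03],
       [ 0.00000000e+00,  0.00000000e+00,  0.00000000e+00,
         1.00000000e+00]])}
```

View pics/scene0.png

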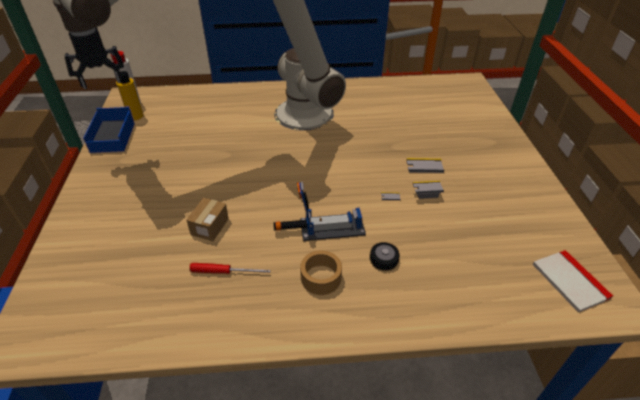

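View pics/side0.png

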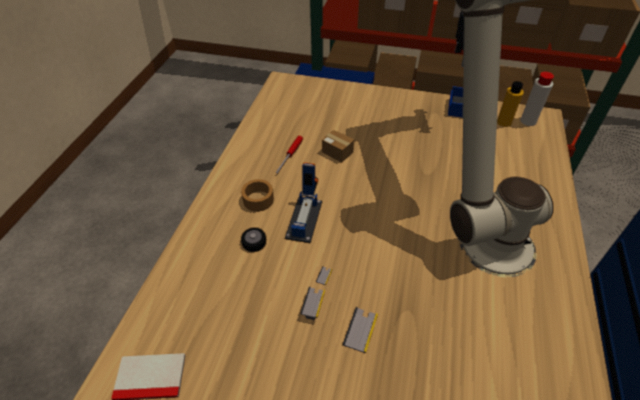

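Scene: holder at (335,222) with the lid open near (305,198). Blade candidates are (425,165), a large plate, (428,188), on a raised block, and (391,196), a small plate. In the side view these are (361,329), (313,302) and (324,274). The description points to the raised one at (428,188), so I'll check it in a crop.

```bash
cat > h.py <<'E'
import numpy as np, cv2
from bench import *
from scipy.spatial.transform import Rotation as R
def ray(c,u,v):
    d=c["cam_to_world"][:3,:3]@np.linalg.solve(c["camera_matrix"],[u,v,1.]);return c["cam_to_world"][:3,3],d
def onz(c,u,v,z):
    o,d=ray(c,u,v);return o+d*(z-o[2])/d[2]
def proj(c,P):
    M=np.linalg.inv(c["cam_to_world"]);p=M[:3,:3]@np.asarray(P,float)+M[:3,3];q=c["camera_matrix"]@p;return q[:2]/q[2]
def pix(n,f,box=None,k=1):
    im=cv2.cvtColor(get_image(n),cv2.COLOR_RGB2BGR);cv2.imwrite(f"pics/{f}_raw.png",im)
    if box: x,y,w,h=box; im=im[y:y+h,x:x+w]
    cv2.imwrite(f"pics/{f}.png",cv2.resize(im,None,fx=k,fy=k,interpolation=cv2.INTER_CUBIC))
E
python3 - <<'E'
from h import *
pix("scene","c1",(265,150,190,100),4)
a=cv2.imread("pics/c1.png");
pix("side","c2",(280,155,100,200),2.9)
np.set_printoptions(precision=1,suppress=True)
s=get_calibration("scene");t=get_calibration("side")
for p,q,z in [((425,165),(361,329),4),((428,188),(313,302),34),((391,196),(324,274),4),((335,222),(305,215),34)]: print(onz(s,*p,z),onz(t,*q,z))
w=get_calibration("wrist");print(w);print(np.linalg.inv(np.r_[np.c_[R.from_quat(read_state()['ee_rot']).as_matrix(),read_state()['position']],[[0,0,0,1]]])@w['cam_to_world'])
E
```

```text
[336.6 364.2   4. ] [337.9 357.6   4. ]
[476.4 331.4  34. ] [471.3 329.2  34. ]
[469.7 228.6   4. ] [469.4 220.    4. ]
[589.8  50.   34. ] [572.   47.8  34. ]
{'camera_matrix': array([[349.5,   0. , 314.1],
       [  0. , 349.5, 194.4],
       [  0. ,   0. ,   1. ]]), 'cam_to_world': array([[  -0.3,    0.9,    0.3,  103.3],
       [   1. ,    0.3,    0.1, -621.7],
       [   0. ,    0.3,   -0.9,  372.4],
       [   0. ,    0. ,    0. ,    1. ]])}
[[  -0.    -0.9   -0.3   82.4]
 [   1.    -0.    -0.     0.1]
 [   0.    -0.3    0.9 -141.7]
 [   0.     0.     0.     1. ]]
```

View pics/c1.png

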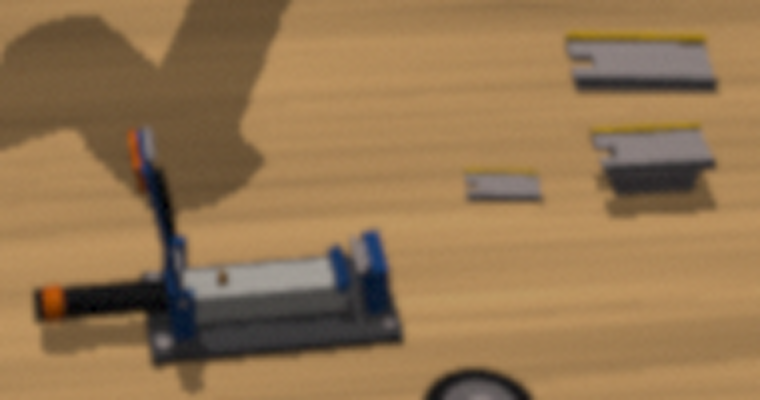

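The choice is the blade at (428,188): it sits on the grey block with its notch to the left and yellow edge toward the robot. The plates at (425,165) and (391,196) lie on the bench, too large and too small. Next I move the wrist camera over it.

```bash
cat >> h.py <<'E'
def rows(wps,per=0.06):
    """wps: list of (x,y,z mm, total roll rad, nrows); prints rows in tool axes from the present pose"""
    s=read_state();p=s['position']/1e3;Rm=R.from_quat(s['ee_rot']).as_matrix();out=[]
    for x,y,z,roll,n in wps:
        q=np.array([x,y,z])/1e3;d=(q-p)/n
        for i in range(n):
            t=Rm.T@d;out.append([*t.round(4),round(roll/n,4)]);Rm=Rm@R.from_euler('z',roll/n).as_matrix()
        p=q
    for o in out: print(",".join(f"{v:g}" for v in o)+",")
E
python3 - <<'E'
from h import *
rows([(430,-150,235,-0.85,9),(474,325,160,-0.424,9)])
E
```

```text
-0.0408,0.0395,-0.0004,-0.0944,
-0.0444,0.0355,-0.0004,-0.0944,
-0.0475,0.0312,-0.0004,-0.0944,
-0.0503,0.0265,-0.0004,-0.0944,
-0.0525,0.0217,-0.0004,-0.0944,
-0.0544,0.0166,-0.0004,-0.0944,
-0.0557,0.0114,-0.0004,-0.0944,
-0.0565,0.0061,-0.0004,-0.0944,
-0.0568,0.0008,-0.0004,-0.0944,
-0.0501,0.0173,0.0084,-0.0471,
-0.0508,0.0149,0.0084,-0.0471,
-0.0515,0.0125,0.0084,-0.0471,
-0.052,0.0101,0.0084,-0.0471,
-0.0524,0.0076,0.0084,-0.0471,
-0.0527,0.0051,0.0084,-0.0471,
-0.0529,0.0026,0.0084,-0.0471,
-0.053,0.0002,0.0084,-0.0471,
-0.0529,-0.0023,0.0084,-0.0471,
```

arm_command:
  steps: [-0.041,0.0395,0,-0.0944,-0.0445,0.0355,0,-0.0944,-0.0475,0.031,0,-0.0944,-0.05,0.0265,0,-0.0944,-0.0525,0.0215,0,-0.0944,-0.0545,0.0165,0,-0.0944,-0.0555,0.0115,0,-0.0944,-0.0565,0.006,0,-0.0944,-0.057,0.001,0,-0.0944,-0.05,0.0175,0.0085,-0.047,-0.051,0.015,0.0085,-0.047,-0.0515,0.0125,0.0085,-0.047,-0.052,0.01,0.0085,-0.047,-0.0525,0.0075,0.0085,-0.047,-0.0525,0.005,0.0085,-0.047,-0.053,0.0025,0.0085,-0.047,-0.053,0,0.0085,-0.047,-0.053,-0.0025,0.0085,-0.047,0,0,0,0,0,0,0,0]

```text
clock: 2.7
position: [474.9, 323.6, 154.4]
ee_rot: [-0.706, 0.708, 0.0, -0.001]
contact_force: [0.1, -0.1, -0.1]
gripper_width: 85.5
grasp_force: 0.0
```

```bash
python3 - <<'E'
from h import *
s=read_state();print(s['clock'],s['position'],s['joints'],R.from_quat(s['ee_rot']).as_matrix().round(3))
np.save("w1.npy",get_calibration("wrist")["cam_to_world"]);pix("wrist","w1")
E
```

```text
2.7 [474.88011318 323.64936496 154.35461845] [ 8.79918543e-01  3.67072345e-01 -2.26107534e-01 -2.02201976e-04
 -9.79047139e-01 -8.82312065e-01] [[-0.003 -1.    -0.001]
 [-1.     0.003 -0.001]
 [ 0.001  0.001 -1.   ]]
```

View pics/w1.png

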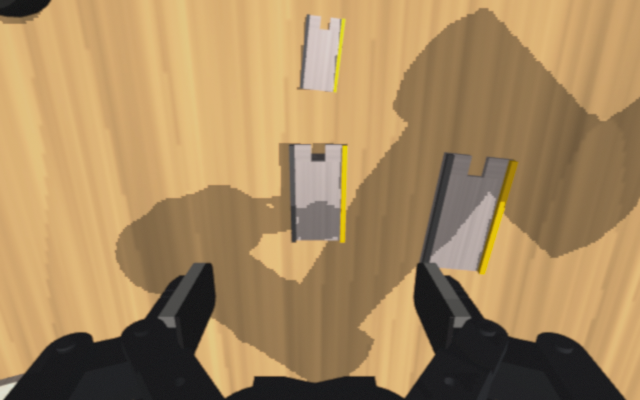

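The wrist view shows the blade on its rest centred at about (319,193), with corners (292,145), (347,145), (345,242) and (293,242).

```bash
python3 - <<'E'
from h import *
np.set_printoptions(precision=1,suppress=True)
c={"camera_matrix":get_calibration("wrist")["camera_matrix"],"cam_to_world":np.load("w1.npy")}
P=[onz(c,u,v,38) for u,v in [(292,145),(347.5,145),(345.5,242.5),(292.5,242)]]
for p in P: print(p)
P=np.array(P);print(P.mean(0),[np.linalg.norm(P[i]-P[i-1]) for i in range(4)])
# third candidate sizes on bench
Q=np.array([onz(c,u,v,8) for u,v in [(446,153),(516,160),(483,273),(424,262)]]);print([np.linalg.norm(Q[i]-Q[i-1]) for i in range(4)])
im=cv2.imread("pics/w1_raw.png")[130:255,275:365]
cv2.imwrite("pics/w1c.png",cv2.resize(im,None,fx=4.6,fy=4.6,interpolation=cv2.INTER_CUBIC))
E
```

```text
[491.6 289.6  38. ]
[450.3 289.8  38. ]
[449.7 370.1  38. ]
[493.  369.5  38. ]
[471.1 329.8  38. ] [np.float64(79.90111899143281), np.float64(41.309832374506044), np.float64(80.36348957808916), np.float64(43.34787504603173)]
[np.float64(103.40217211710402), np.float64(60.0581781605024), np.float64(109.38668612352537), np.float64(58.026049875459016)]
```

View pics/w1c.png

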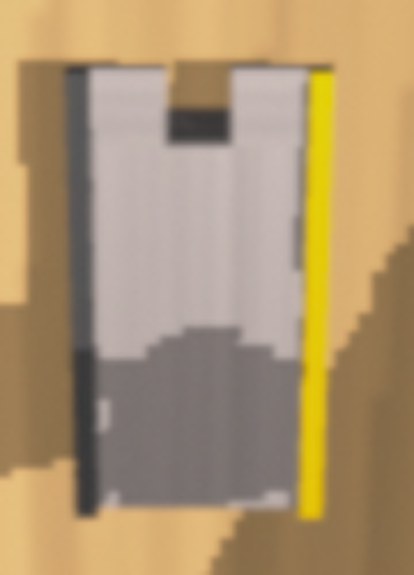

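The crop confirms the right size (about 43 x 80 mm, the rival is about 59 x 106). The blade centre is about (471.7, 329.7), aligned with the tool. I'll grip 18 mm toward its +x end.

arm_command:
  steps: [-0.0245,0.003,0,0,0,0,0.045,0,0,0,0.045,0,0,0,0.03,0,0,0,0.015,0,0,0,0.005,0,0,0,0,0,0,0,0,0]

```text
clock: 3.75
position: [473.0, 349.3, 16.1]
ee_rot: [-0.706, 0.708, 0.0, 0.001]
contact_force: [0.4, 0.8, 0.8]
gripper_width: 85.4
grasp_force: 0.0
```

arm_command:
  steps: [0,0,0,0,0,0,0,0,0,0,0,0,0,0,0,0,0,0,0,0,0,0,0,0]
  grip: 0.03

```text
clock: 4.5
position: [472.6, 348.9, 15.5]
ee_rot: [-0.706, 0.708, -0.0, 0.0]
contact_force: [-0.8, -1.2, 5.8]
gripper_width: 42.5
grasp_force: 61.3
```

arm_command:
  steps: [0,0,-0.01,0,0,0,-0.02,0,0,0,-0.03,0,0.0375,-0.017,-0.021,0,0.0375,-0.017,-0.021,0,0.0375,-0.017,-0.021,0,0.0375,-0.017,-0.021,0,0.0375,-0.017,-0.021,0,0.0375,-0.017,-0.021,0,0,0,0,0,0,0,0,0,0,0,0,0]

```text
clock: 6.0
position: [573.0, 124.1, 199.9]
ee_rot: [-0.707, 0.708, 0.0, -0.001]
contact_force: [0.4, -0.1, -0.5]
gripper_width: 42.6
grasp_force: 61.2
```

```bash
python3 - <<'E'
from h import *
s=read_state();print(s['clock'],s['position'],s['gripper_width'],R.from_quat(s['ee_rot']).as_matrix().round(3))
np.save("w2.npy",get_calibration("wrist")["cam_to_world"]);pix("wrist","w2",(120,0,400,300),2)
pix("side","s2")
E
```

```text
6.0 [572.95508537 124.05395704 199.86167135] 42.56021731326026 [[-0.001 -1.    -0.002]
 [-1.     0.001 -0.001]
 [ 0.001  0.002 -1.   ]]
```

View pics/w2.png

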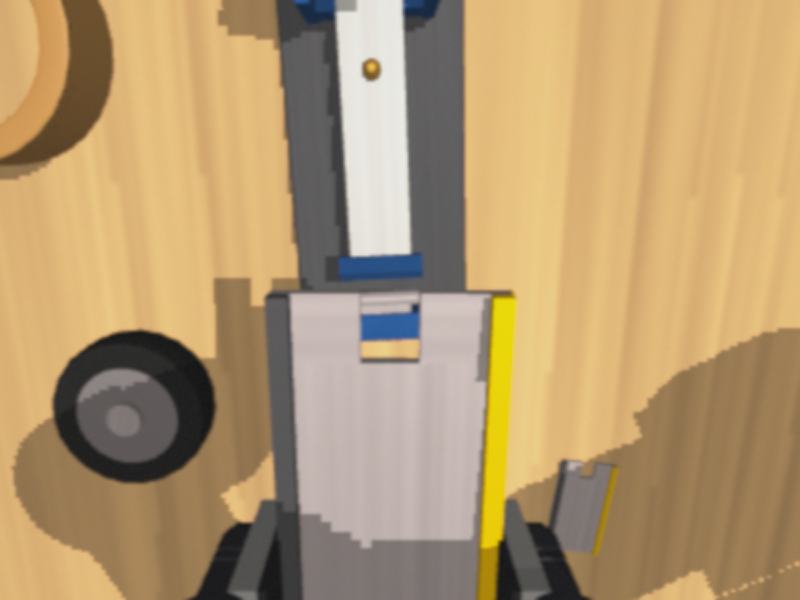

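The wrist view, with crop pixels at 2x and offset (120,0), shows the pin near (371,69) and the bed edges running (335,5) to (350,254) and (403,5) to (411,254). The front lip is at V 255 to 278, and the blade's notch end in hand is at V≈293, U 268 to 514.

```bash
python3 - <<'E'
from h import *
np.set_printoptions(precision=1,suppress=True)
c={"camera_matrix":get_calibration("wrist")["camera_matrix"],"cam_to_world":np.load("w2.npy")}
f=lambda U,V,z:onz(c,120+U/2,V/2,z)
for n,U,V,z in [("pinbase",371,72,34),("pintop",372,65,44.5),("bedL",335,5,34),("bedL2",349.5,254,34),("bedR",403,5,34),("bedR2",411,254,34),("lipL",339,258,37.5),("lipR",422,255,37.5),("bladeL",268,294,222.4),("bladeR",514,293,222.4),("notchL",361,361,218.4),("notchR",419,361,218.4)]: print(n,f(U,V,z))
im=cv2.imread("pics/w2_raw.png")
a=cv2.resize(im[0:150,255:355],None,fx=4,fy=4,interpolation=cv2.INTER_CUBIC)
b=cv2.imread("pics/s2_raw.png")[150:250,270:340]
b=cv2.resize(b,(400,571),interpolation=cv2.INTER_CUBIC)
o=np.zeros((600,800,3),np.uint8);o[:600,:400]=a;o[:571,400:]=b;cv2.imwrite("pics/w2c.png",o)
E
```

```text
pinbase [579.8  11.   34. ]
pintop [579.2   9.5  44.5]
bedL [593.7 -13.1  34. ]
bedL2 [589.9  83.6  34. ]
bedR [567. -13.  34.]
bedR2 [563.1  83.7  34. ]
lipL [594.3  84.8  37.5]
lipR [558.4  83.6  37.5]
bladeL [594.   64.6 222.4]
bladeR [551.7  64.5 222.4]
notchL [578.3  77.8 218.4]
notchR [567.7  77.9 218.4]
```

View pics/w2c.png

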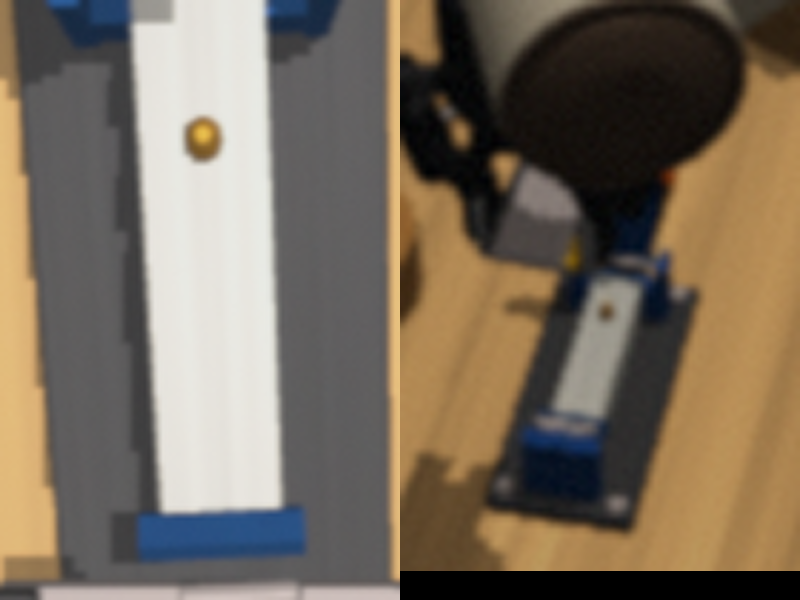

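```bash
python3 - <<'E'
from h import *
np.set_printoptions(precision=1,suppress=True)
s=get_calibration("scene")
ex=np.array([-.0398,.9992,0]);ey=np.array([-.9992,-.0398,0]);o=np.array([578.1,43,0])
for U,V in [(131,130),(142,129),(153,128),(135,160),(145,190),(165,240),(222,284)]:
    c,d=ray(s,265+U/4,150+V/4)
    for y in (-18,0,18):
        t=((o+ey*y-c)@ey)/(d@ey);p=c+d*t;print((U,V),y,"hx %.1f z %.1f"%((p-o)@ex,p[2]),end=' | ')
    print()
E
```

```text
(131, 130) -18 hx -89.4 z 188.6 | (131, 130) 0 hx -88.2 z 172.8 | (131, 130) 18 hx -86.9 z 157.1 | 
(142, 129) -18 hx -82.8 z 188.7 | (142, 129) 0 hx -81.4 z 172.9 | (142, 129) 18 hx -80.0 z 157.2 | 
(153, 128) -18 hx -76.2 z 188.8 | (153, 128) 0 hx -74.6 z 173.0 | (153, 128) 18 hx -73.1 z 157.3 | 
(135, 160) -18 hx -87.6 z 164.1 | (135, 160) 0 hx -86.3 z 147.9 | (135, 160) 18 hx -85.1 z 131.6 | 
(145, 190) -18 hx -82.0 z 138.5 | (145, 190) 0 hx -80.6 z 121.7 | (145, 190) 18 hx -79.2 z 104.8 | 
(165, 240) -18 hx -70.2 z 93.7 | (165, 240) 0 hx -68.5 z 75.9 | (165, 240) 18 hx -66.9 z 58.0 | 
(222, 284) -18 hx -33.3 z 48.9 | (222, 284) 0 hx -30.8 z 30.1 | (222, 284) 18 hx -28.3 z 11.3 |
```

Holder origin is about (578.1, 43.0), with its axis turned +2.3° from world y. The lid stands at about 1.72 rad. The next move goes to just above the bed, to look through the notch at the pin.

arm_command:
  steps: [0,0,0,-0.039,0.021,-0.0006,0,0,0.021,-0.0006,0,0,0.02,-0.0006,0,0,0,0,0.05,0,0,0,0.05,0,0,0,0.035,0,0,0,0.015,0,0,0,0.005,0,0,0,0,0,0,0,0,0]

```text
clock: 7.48
position: [578.9, 61.8, 47.3]
ee_rot: [0.72, -0.694, 0.001, -0.001]
contact_force: [-0.4, -0.3, -1.5]
gripper_width: 42.5
grasp_force: 61.1
```

```bash
python3 - <<'E'
from h import *
s=read_state();print(s['clock'],s['position'],s['contact_force'],s['gripper_width'],R.from_quat(s['ee_rot']).as_matrix().round(4))
np.save("w3.npy",get_calibration("wrist")["cam_to_world"]);pix("wrist","w3",(220,60,200,150),4)
E
```

```text
7.475 [578.90027119  61.79205036  47.31760368] [-0.42585709 -0.31906962 -1.49449561] 42.503906165590315 [[ 3.690e-02 -9.993e-01  2.900e-03]
 [-9.993e-01 -3.690e-02  9.000e-04]
 [-8.000e-04 -2.900e-03 -1.000e+00]]
```

View pics/w3.png

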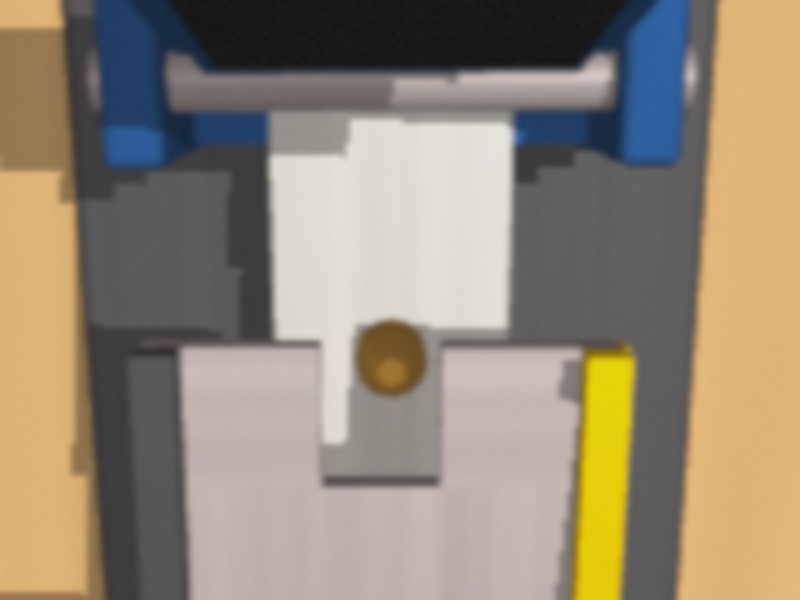

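The pin shows through the notch at crop (391,356), 4x with offset (220,60). The notch sides are U 321 and 440, its closed end V 482 and the blade end V 346. The alignment is close.

```bash
python3 - <<'E'
from h import *
np.set_printoptions(precision=1,suppress=True)
c={"camera_matrix":get_calibration("wrist")["camera_matrix"],"cam_to_world":np.load("w3.npy")}
f=lambda U,V,z:onz(c,220+U/4,60+V/4,z)
zt=47.3+14.5+4
for n,U,V,z in [("pinbase",391,354,34),("pintop",391,375,44.5),("nL",321,350,zt),("nR",441,350,zt),("nL2",323,478,zt),("nR2",439,478,zt),("strL",129,350,zt+4),("strR",635,350,zt+4),("bedL",268,150,34),("bedR",513,150,34),("bedL2",275,335,34),("bedR2",509,330,34),("axisL",200,84,48),("axisR",580,84,48),]: print(n,f(U,V,z))
E
```

```text
pinbase [579.6  10.   34. ]
pintop [579.7  10.1  44.5]
nL [586.3   3.5  65.8]
nR [575.7   3.1  65.8]
nL2 [585.9  15.4  65.8]
nR2 [575.3  15.   65.8]
strL [602.7   3.3  69.8]
strR [559.2   1.7  69.8]
bedL [593.7 -11.6  34. ]
bedR [567.5 -12.5  34. ]
bedL2 [592.7   8.3  34. ]
bedR2 [566.6   6.8  34. ]
axisL [599.2 -18.3  48. ]
axisR [562.8 -19.6  48. ]
```

arm_command:
  steps: [0,0.0012,0,0,0,0,0.008,0,0,0,0.008,0,0,0,0.006,0,0,0,0.002,0,0,0,0,0,0,0,0,0]

```text
clock: 8.4
position: [576.9, 61.5, 22.0]
ee_rot: [0.72, -0.694, 0.0, -0.0]
contact_force: [-0.7, 1.1, -1.0]
gripper_width: 42.8
grasp_force: 61.2
```

arm_command:
  steps: [0,0,0.001,0,0,0,0.001,0,0,0,0,0]

```text
clock: 8.78
position: [576.7, 61.4, 19.8]
ee_rot: [0.72, -0.694, -0.0, 0.0]
contact_force: [0.7, -0.1, -0.7]
gripper_width: 42.8
grasp_force: 61.2
```

arm_command:
  steps: [0,0,0.001,0,0,0,0,0]

```text
clock: 9.02
position: [576.8, 61.4, 19.5]
ee_rot: [0.72, -0.694, 0.0, -0.0]
contact_force: [-3.0, 0.4, 4.3]
gripper_width: 43.0
grasp_force: 61.7
```

arm_command:
  steps: [0,0,0.0005,0,0,0,0,0]

```text
clock: 9.28
position: [576.8, 61.4, 19.5]
ee_rot: [0.72, -0.694, 0.0, -0.0]
contact_force: [-2.8, -0.1, 7.0]
gripper_width: 42.3
grasp_force: 62.1
```

```bash
python3 - <<'E'
from h import *
s=read_state();print(s['clock'],s['position'],s['contact_force'],s['gripper_width'])
pix("wrist","w4",(220,60,200,150),4)
E
```

```text
9.275 [576.77453261  61.44796843  19.45245387] [-2.75747802 -0.07862884  7.00429056] 42.331654274218344
```

View pics/w4.png

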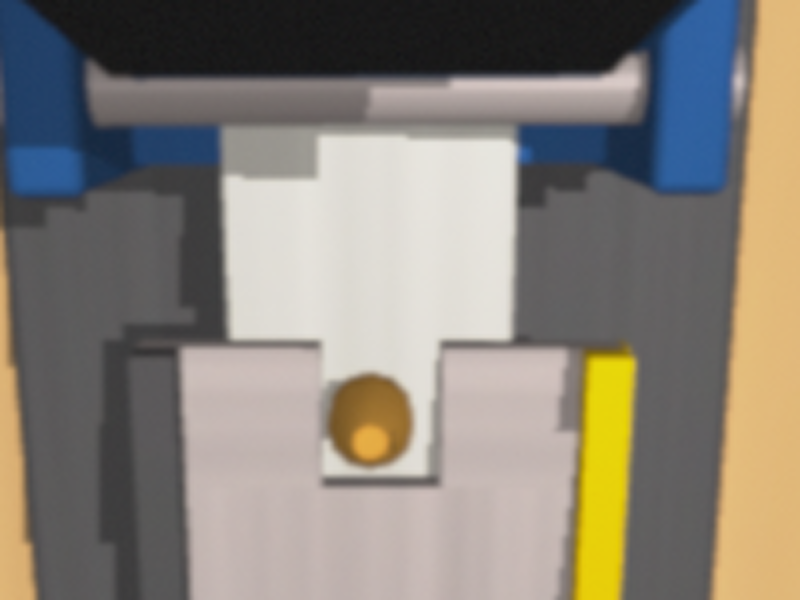

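The pin stands inside the notch at crop (370,415), and the blade is level and touching the bed. The notch centre at U 380 is about 0.8 mm off, so I'll nudge it and release.

arm_command:
  steps: [0,-0.0008,-0.0006,0,0,0,0,0]

```text
clock: 9.57
position: [576.9, 61.4, 19.5]
ee_rot: [0.72, -0.694, -0.0, 0.0]
contact_force: [-4.7, 1.2, 6.0]
gripper_width: 42.8
grasp_force: 61.9
```

arm_command:
  steps: [0,0,0,0,0,0,0,0,0,0,0,0,0,0,0,0]
  grip: 0.085

```text
clock: 10.07
position: [577.5, 61.4, 18.7]
ee_rot: [0.72, -0.694, -0.0, 0.0]
contact_force: [-0.9, 0.2, -0.6]
gripper_width: 85.2
grasp_force: 0.0
```

```bash
python3 - <<'E'
from h import *
s=read_state();print(s['clock'],s['position'],s['contact_force'],s['gripper_width'])
E
```

```text
10.075 [577.52658568  61.42276092  18.74723128] [-0.8899578   0.1597819  -0.56916335] 85.16863876602002
```

Released cleanly. Now I rise, move behind the lid, close the fingers and come down behind it.

arm_command:
  steps: [0,0,-0.01,0,0,0,-0.03,0,0,0,-0.05,0,0,0,-0.06,0,0,0,-0.06,0,0,0,-0.01,0,0,0,0,0]

```text
clock: 10.95
position: [577.4, 61.6, 240.0]
ee_rot: [0.72, -0.694, 0.0, -0.001]
contact_force: [-0.5, -0.4, -0.3]
gripper_width: 84.9
grasp_force: 0.0
```

arm_command:
  steps: [0.05,0,0,0,0.05,0,0,0,0.045,0,0,0,0,0,0.03,0,0,0,0.04,0,0,0,0.028,0,0,0,0,0,0,0,0,0]
  grip: 0

```text
clock: 11.95
position: [583.1, -83.5, 141.1]
ee_rot: [0.72, -0.694, 0.0, 0.0]
contact_force: [0.0, -0.7, 0.5]
gripper_width: 0.2
grasp_force: 0.0
```

```bash
python3 - <<'E'
from h import *
s=read_state();print(s['clock'],s['position'],s['contact_force'],s['gripper_width'])
p=s['position']-[578.1,42.6,0];print("hx",p@[-.0398,.9992,0],"hy",p@[-.9992,-.0398,0])
E
```

```text
11.95 [583.09218336 -83.48467214 141.07080912] [ 0.00166801 -0.69973703  0.4894735 ] 0.2490006154704681
hx -126.18249330311217 hy 0.029980341373273125
```

arm_command:
  steps: [-0.0145,0,0,0,-0.0145,0,0,0,-0.0145,0,0,0,-0.0125,0,0,0,-0.0125,0,0,0,-0.0125,0,0,0,-0.0135,0,0.005,0,-0.0135,0,0.0055,0,-0.0115,0,0.01,0,-0.0115,0,0.0095,0,0,0,0,0]

```text
clock: 13.32
position: [577.3, 48.1, 109.6]
ee_rot: [0.72, -0.694, -0.001, 0.001]
contact_force: [-0.5, -0.6, -0.0]
gripper_width: -0.0
grasp_force: 0.2
```

arm_command:
  steps: [-0.01,0,0.0125,0,-0.01,0,0.0125,0,-0.005,0,0.007,0,-0.005,0,0.007,0,0,0,0,0]

```text
clock: 13.95
position: [576.7, 77.9, 71.3]
ee_rot: [0.72, -0.694, -0.0, 0.0]
contact_force: [-1.3, 0.3, 1.3]
gripper_width: 0.3
grasp_force: 0.3
```

```bash
python3 - <<'E'
from h import *
s=read_state();print(s['clock'],s['position'],s['contact_force'],s['gripper_width'])
p=s['position']-[578.1,42.6,0];print("hx",p@[-.0398,.9992,0],"hy",p@[-.9992,-.0398,0])
pix("scene","s5",(265,150,190,100),4)
pix("side","s5b",(250,130,120,150),4)
a=cv2.imread("pics/s5.png");b=cv2.imread("pics/s5b.png")
cv2.imwrite("pics/v5.png",np.hstack([cv2.resize(a[:,:480],(480,400)),cv2.resize(b,(320,400))]))
E
```

```text
13.95 [576.71984432  77.90404123  71.31538297] [-1.27239431  0.2930051   1.30886943] 0.26610598320292667
hx 35.3307281925038 hy -0.026049280494924748
```

View pics/v5.png

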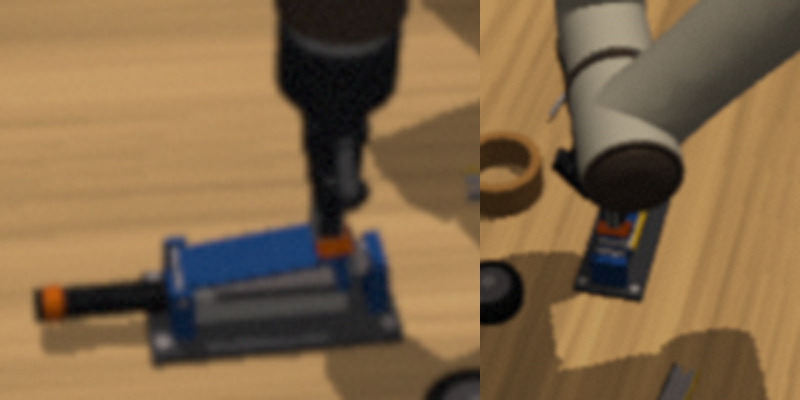

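The lid is swung over with the finger on the orange tab at (335,245), and the blade lies flat beneath it. Now I press down.

arm_command:
  steps: [-0.003,0,0.004,0,-0.002,0,0.003,0,0,0,0.003,0,0,0,0.002,0,0,0,0,0]

```text
clock: 14.68
position: [577.0, 83.0, 61.4]
ee_rot: [0.72, -0.694, 0.0, -0.001]
contact_force: [-3.3, 1.6, 8.6]
gripper_width: 0.4
grasp_force: 4.2
```

arm_command:
  steps: [0,0,0.0015,0,0,0,0.0015,0,0,0,0,0]

```text
clock: 15.05
position: [577.0, 82.9, 57.0]
ee_rot: [0.72, -0.694, 0.0, -0.001]
contact_force: [0.8, 1.4, 1.3]
gripper_width: -0.3
grasp_force: 0.7
```

arm_command:
  steps: [0,0,0.001,0,0,0,0.001,0,0,0,0,0]

```text
clock: 15.42
position: [577.1, 82.6, 55.9]
ee_rot: [0.72, -0.694, 0.0, -0.0]
contact_force: [-2.5, 2.8, 7.6]
gripper_width: -0.2
grasp_force: 3.7
```

arm_command:
  steps: [0,0,0.001,0,0,0,0,0]

```text
clock: 15.68
position: [577.2, 82.7, 55.8]
ee_rot: [0.72, -0.694, 0.0, -0.0]
contact_force: [-3.5, 1.6, 12.0]
gripper_width: -0.2
grasp_force: 5.9
```

arm_command:
  steps: [0,0,-0.005,0,0,0,-0.02,0,0,0,-0.05,0,0,0,-0.06,0,0,0,-0.05,0,0.05,0,0,0,0.05,0,0,0,0.05,0,0,0,0.05,0,0,0,0,0,0,0]

```text
clock: 16.92
position: [583.2, -120.7, 237.7]
ee_rot: [0.718, -0.696, -0.001, 0.001]
contact_force: [0.2, -0.3, 0.2]
gripper_width: -0.1
grasp_force: 0.0
```

```bash
python3 - <<'E'
from h import *
s=read_state();print(s['clock'],s['position'],s['contact_force'])
pix("scene","s6",(315,190,60,55),1)
pix("side","s6b",(270,180,70,75),1)
# shape of blue/orange pixels now vs. half-shut: centroid of orange tab on the lid
c=get_calibration("scene");im=cv2.imread("pics/s6_raw.png")
h=cv2.cvtColor(im,cv2.COLOR_BGR2HSV);m=((h[...,0]<14)&(h[...,1]>170)&(h[...,2]>90));m[:, :325]=0;m[:,375:]=0;m[:190]=0;m[245:]=0
v,u=np.nonzero(m);print(len(u),u.mean(),v.mean())
o=np.array([578.1,42.6,0]);ex=np.array([-.0398,.9992,0])
for z in(56,61,66): print(z,proj(c,o+42*ex+[0,0,z]))
i5=cv2.imread("pics/s5_raw.png");h=cv2.cvtColor(i5,cv2.COLOR_BGR2HSV);m=((h[...,0]<14)&(h[...,1]>170)&(h[...,2]>90));m[:, :325]=0;m[:,375:]=0;m[:190]=0;m[245:]=0
v,u=np.nonzero(m);print("before",len(u),u.mean(),v.mean())
E
```

```text
16.925 [ 583.21545542 -120.72282266  237.70647492] [ 0.20529788 -0.25186803  0.15800781]
72 348.1111111111111 212.09722222222223
56 [347.67305783 211.8587375 ]
61 [347.76577297 210.51655888]
66 [347.85901604 209.16673772]
before 31 348.4516129032258 211.03225806451613
```

The tab's centroid is at (348.1, 212.1), against (347.7, 211.9) predicted for z = 56 mm, so the lid is shut and stays so with the arm clear.

```bash
python3 -c "
from bench import *
print(job_done())"
```

```text
the job is handed in; nothing more can be done
None
```

I laid the fresh blade flat on the bed with its notch over the pin, closed the lid and pressed its tab until the catch held, then handed the job in at about 17 s; the lid stayed shut with the arm clear, but no verdict came back.

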